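# Bring the tyre valve to the top

### The job

The small red wheel sloping on the blue stand needs its tyre pumped up: turn it until the valve stem with the yellow cap is straight up from the axle, at the highest point of the wheel, and leave it there at rest. Turn it with the outside of the fingers by pushing on spokes only, in at least two separate pushes with the fingers drawn right out of the wheel in between; do not set it spinning, do not push hard on the tyre, the rim or the valve, and grasp nothing. Leave the spray can, jar, wrench, mug and screwdriver where they are.

Things in the scene. Friction and masses are not known exactly. Their poses are not given: they have to be found in the camera images.
- stand: fixed blue stand; origin on the bench right below the wheel's centre; z up, y left, x level and away from the robot (yaw varies). Base plate 240 x 200 x 12 mm; post under the wheel at x -87 to -57 mm, 40 wide, 117 tall. The wheel slopes 45 degrees, its open face turned up and away from the robot: its top edge is on the robot's side (x -102 mm), its bottom edge on the far side
- hub (a point): wheel's centre, on the axle, in the mid-plane of the spokes, 165 mm above the bench. Its frame turns with the wheel: x along the axle, out of the open face (45 degrees up, away from the robot); z from the centre towards the valve
- wheel (a joint): wheel angle in rad: 0 (or whole turns) with the valve at the very top, growing as the top edge moves to the stand's -y (anticlockwise seen from the open face); starts between 1.9 and 4.4, valve in the lower half. Turns both ways without stops; a dragging bearing (0.25 N m, some 3.5 N at 70 mm out) stops it almost at once when the push ends
- spokes: five red spokes and dark hub, turning with the wheel; origin and axes as hub. Hub 48 mm diameter, 18 mm (nut 24) out of the open face. Spokes: straight radial bars 14 mm wide, 16 thick along the axle, from 24 to 104 mm from the centre, middle lines at 36, 108, 180, 252, 324 degrees from the valve; the gaps between are open right through
- tyre: black tyre (outside diameter 288 mm, 40 mm thick along the axle) with red rim (inner radius 104 mm) and the valve; origin at the wheel's centre, axes as hub
- valve (a point): inner tip of the valve's yellow cap, 78 mm from the wheel's centre; the brass stem with its cap (16 mm diameter) reaches inward from the rim midway between two spokes; it is part of tyre
- spray_can: closed green-labelled spray can, 54 mm diameter, 150 mm tall; origin at centre of its underside; a bystander
- wrench: steel wrench 180 mm long lying on the bench in front of the stand; a bystander
- grease_jar: squat jar with orange label, 64 mm diameter, 60 mm tall; origin at centre of its underside; a bystander
- mug: blue mug, 80 mm diameter, 90 mm tall; origin at centre of its underside; a bystander
- screwdriver: screwdriver lying on the bench; a bystander

How it is judged:
On the way, in this order (a step that is already met when the one before it is completed fails the run):
1. the fingers push on a spoke (contact force between the fingers and spokes above 0.5 N), for 0.02 s.
2. the wheel has been turned a little at least, and the fingers are drawn right out of it on its open side (distance of valve from where it was at the start of the episode above 0.015 m and x of the grasp point in the frame of hub above 0.035 m and contact force between the fingers and spokes below 0.05 N), for 0.1 s.
3. the fingers push on a spoke again (contact force between the fingers and spokes above 0.5 N), for 0.02 s.
At the end, for the whole second after the job is handed in: the valve is at the top of the wheel, its cap tip within 11 mm sideways (about 8 degrees) of straight above the axle, and the wheel is at rest (y of valve in the frame of stand between -0.011 and 0.011 m and z of valve in the frame of stand above 0.2 m and velocity of joint wheel between -0.05 and 0.05 rad/s); the robot touches nothing.
It fails at once if the tyre, rim or valve pushed hard, with more than 6 N (contact force between any of the fingers, the arm and tyre above 6 N).
It fails at once if the wheel set spinning (faster than 5 rad/s) (velocity of joint wheel above 5 rad/s or velocity of joint wheel below -5 rad/s).
It fails at once if the spray can, jar, wrench, mug or screwdriver moved by more than 40 mm (pushed aside or lifted) (distance of any of spray_can, wrench, grease_jar, mug, screwdriver from where it was at the start of the episode above 0.04 m).
It also fails if it takes over 56 s, if anything falls off the work surface, if the arm or the gripper's body presses on something with over 40 N, if the wrist force passes 120 N, or if a joint passes its speed limit or range.

### The arm

A 7-joint arm with a two-finger parallel gripper is mounted at the origin on the work surface. World frame = base frame: x ahead of the robot, y to its left, z up, the work surface at z = 0. Lengths are in m, angles in rad, forces in N, time in s.
With the tool pointing down it reaches from about 0.35 to 0.9 m from the base axis. Payload 19.9 kg.
Tool frame: the origin (TCP) lies at the very end of the fingers, on their centre line; the grasp point (between the pads) lies tcp_to_grasp behind it (tcp_to_grasp is the distance from the TCP to the grasp point, in m); z points along the fingers, y is the line along which they close (so a half turn about z gives the same grasp; the last joint's range is limited). The gripper opens to 85 mm and grips with 20 to 120 N. Pads are 22 mm wide; open, the fingers measure 114 mm over their backs; the gripper's body (76 mm by 85 mm) begins 54 mm behind the grasp point. The pads swing forward as they close: fully open they stand 13 mm farther back than shut.
Start: joints at [1.119, 0.417, -0.01, 1.614, 0.005, 1.111, -0.053], TCP at [0.249, -0.573, 0.231] pointing down, gripper open.
Joint ranges: [-2.81, 2.81], [-0.39, 2.02], [-1.27, 1.25], [0.06, 2.57], [-1.19, 4.33], [0.19, 2], [-2.82, 2.82]. Speed limits (rad/s): [1.89, 1.89, 2.39, 2.39, 3.01, 3.01, 3.01].

### API

Orientations are given as a 3x3 rotation matrix whose columns are the frame's x, y, z axes.
In Python, from cell import get_obs, read_camera, sign_off, tcp_to_grasp gives the robot as it stands.
- The arm moves only by the shell command python3 -m creep 'ROWS' [FORCE]. ROWS is JSON, a list of rows, each a list of 7 numbers: the shift along the tool's x, y, z in cm, then the turn, a rotation vector about the tool's x, y, z in rad, then the closure, from 0 (fully open) to 1 (shut). In form: [[dx, dy, dz, ax, ay, az, jaw], ...]. A call has 1 to 20 rows; each row shifts and turns the commanded pose from where the row before left it, along the tool's axes as they then stand; what a row does not reach is not made up. A row lasts 1/8 s, in which the tool goes at most 62.5 mm and 10.7 degrees, less where a joint would pass 70% of its speed; a pose out of reach is approached as far as the arm can. A call is refused whole if a number of a shift passes 6.25 or a number of a turn 0.188, either way. A call with a gripper value outside its range is refused whole. The fingers move at their own pace and stop on an object; FORCE is the grip in N (left out, the last holds). Time passes only in rows, so rows that do not move let the fingers close. It gives the time, the measured TCP pose, the force, the opening and the grip force at its end, in the units of the state.
- get_obs(): the state, without advancing time (a new reading comes with each control period).
- read_camera(name): name is "scene" or "top"; returns a dict with "color" (400x640x3 uint8, red, green, blue), "depth" (400x640 float32, m along the optical axis (not along the pixel's ray), 0 where there is no reading), "fx", "fy", "cx", "cy" (pixels), "R" (3x3) and "t" (3): a world point X has camera coordinates R X + t. Camera axes: x right, y down, z forward; pixel columns grow to the right and rows downward; lengths in m; the calibration is good to about 2 mm. A picture is of the moment at which its call begins.
- sign_off(): hands the job in; it is judged then, once.
The state is a dict: "time_s": time; "joints": joint angles; "joint_velocities": joint speeds; "joint_efforts": joint torques, N m; "position": TCP position; "ee_rot": TCP orientation; "ft_force": force on the tool from outside, world axes, zero at the start; "torque": the same for the moment, N m; "gripper_width": finger opening in m; "gripper_force": force on a finger pad.
Only numpy, scipy, OpenCV 4.12 (cv2) and the standard library are available. Lean on these libraries where they do the work, as an engineer would, in place of code of your own. Each camera call takes 0.05 s, during which the arm holds its last target. There are 200 camera calls.

## Working session

There is one attempt and no reset: what is moved stays moved. The work goes in short steps, Python scripts to look and compute and a shell command to move; the robot and the scene stay as the last step left them, time stands still between calls to the robot, and variables do not carry over. Pictures are saved under pics/ and viewed, at most 10 in all, crops included, and the job is handed in when it is done.

```bash
mkdir -p pics; ls
python3 - <<'E'
from cell import *
import cv2,numpy as np
o=get_obs();print(o['time_s'],o['position'],o['ee_rot'],tcp_to_grasp,o['gripper_width'])
for n in('scene','top'):
    c=read_camera(n);cv2.imwrite(f'pics/{n}0.png',c['color'][:,:,::-1]);np.savez(f'{n}0.npz',**c)
    print(n,c['fx'],c['cx'],c['cy'],c['R'],c['t'],-np.array(c['R']).T@c['t'])
E
```

```text
pics
0.0 [ 0.2488671  -0.5729687   0.23067175] [[ 9.17206908e-01  3.98410813e-01 -5.58629816e-04]
 [ 3.98411192e-01 -9.17206334e-01  1.03113027e-03]
 [-1.01565358e-04 -1.16832417e-03 -9.99999312e-01]] 0.0187 0.0853843138311164
scene 472.5839093661666 317.1777010628483 195.48640763575483 [[-0.67430857  0.73823913 -0.01763351]
 [ 0.59274741  0.52686618 -0.60914902]
 [-0.44040714 -0.42120662 -0.79285972]] [ 0.37816512 -0.20123263  2.05814327] [1.2807011  0.69374996 1.51590661]
top 494.82767072161914 315.9640800204759 198.3502956028289 [[ 0.01494381 -0.99987081 -0.00591934]
 [-0.9934104  -0.01417395 -0.11373158]
 [ 0.11363299  0.00757992 -0.99349388]] [-0.01132931  0.52285843  1.64611764] [ 0.33252904 -0.01639432  1.69480625]
```

View pics/scene0.png

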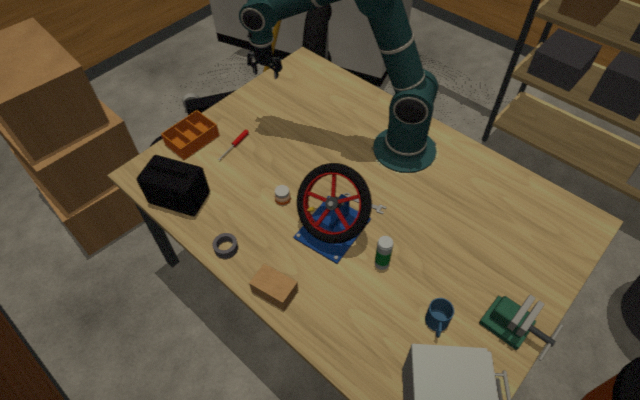

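View pics/top0.png

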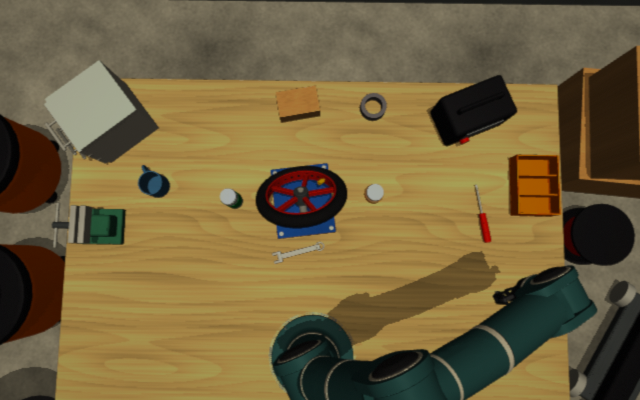

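The scene view shows the wheel centred near (333,204) with the yellow cap near (311,210). The top view shows the hub near (301,197) and the cap near (320,181). Next I'll measure the centre, yaw and angle.

```bash
cat > h.py <<'E'
import numpy as np,cv2
def pts(c,m):
    v,u=np.nonzero(m&(c['depth']>0));z=c['depth'][v,u]
    P=np.c_[(u-c['cx'])/c['fx']*z,(v-c['cy'])/c['fy']*z,z]
    return (P-c['t'])@c['R'],np.c_[u,v]
def ray(c,uv,n,p0):
    d=np.array([(uv[0]-c['cx'])/c['fx'],(uv[1]-c['cy'])/c['fy'],1])@c['R'];o=-c['R'].T@c['t']
    return o+d*(n@(p0-o))/(n@d)
def hsv(c): return cv2.cvtColor(c['color'],cv2.COLOR_RGB2HSV)
def near(P,C=(0.62,0.03,0.165),r=.17): return np.linalg.norm(P-np.array(C),axis=1)<r
def red(c):
    h=hsv(c);return ((h[...,0]<8)|(h[...,0]>172))&(h[...,1]>130)&(h[...,2]>50)
def yel(c):
    h=hsv(c);return (h[...,0]>20)&(h[...,0]<35)&(h[...,1]>170)&(h[...,2]>90)
E
python3 - <<'E'
from h import *
for n in('scene','top'):
    c=dict(np.load(n+'0.npz'));h=hsv(c)
    P,uv=pts(c,red(c));k=near(P);P=P[k]
    for i in range(6):
        m=P.mean(0);w=np.linalg.svd(P-m)[2][2] if len(P)<4000 else None
        w=w*np.sign(w[2]);r=(P-m)@w;P=P[abs(r)<max(2*r.std(),.004)] if i<5 else P
    print(n,len(P),'n',w,'mean',m,'std',r.std(),'yaw',np.arctan2(w[1],w[0]),'elev',np.arcsin(w[2]))
    # dark tyre+red silhouettes
    Q,uq=pts(c,(h[...,2]<60)|red(c));q=near(Q)&(Q[:,2]>.04);Q=Q[q]
    print('bbox',Q.min(0),Q.max(0),'mid',(Q.min(0)+Q.max(0))/2)
    (ex,ey),ax,a=cv2.fitEllipse(cv2.convexHull(uq[q].astype(np.float32)))
    print('ellipse',ex,ey,ax,a)
    Y,uy=pts(c,yel(c));kk=near(Y)&(Y[:,2]>.05);print('yellow',uy[kk].mean(0),kk.sum(),np.median(Y[kk],0))
    G,_=pts(c,(h[...,0]>100)&(h[...,0]<128)&(h[...,1]>150));g=near(G,r=.25)&(abs(G[:,2]-.012)<.006)
    R=cv2.minAreaRect(G[g][:,:2].astype(np.float32)*1000);print('base',R)
E
```

```text
scene 680 n [0.68189164 0.10656666 0.72364863] mean [0.54272986 0.02653866 0.15880398] std 0.004824174367317225 yaw 0.15502693166932233 elev 0.8090743482075633
bbox [ 0.4570335  -0.09512593  0.04273656] [0.62675193 0.1774065  0.2395498 ] mid [0.54189271 0.04114029 0.14114318]
ellipse 328.1196594238281 208.4635772705078 (58.59785842895508, 76.95700073242188) 145.9227294921875
yellow [311.05882353 208.76470588] 17 [ 0.56860516 -0.02020534  0.12853325]
base ((533.180419921875, 43.37372589111328), (214.44271850585938, 194.12765502929688), 7.836906433105469)
top 988 n [0.69066991 0.11050923 0.7146767 ] mean [0.54676135 0.04268247 0.14712654] std 0.0061148686726206665 yaw 0.15865815217018847 elev 0.7961617753337741
bbox [ 0.46573621 -0.0973845   0.07504521] [0.62409683 0.17510752 0.23688261] mid [0.54491652 0.03886151 0.15596391]
ellipse 302.9190368652344 188.79737854003906 (45.425785064697266, 85.85638427734375) 88.24847412109375
yellow [320.40909091 181.36363636] 22 [ 0.56712799 -0.01811562  0.1312594 ]
base ((527.2881469726562, 43.406105041503906), (215.39918518066406, 192.91709899902344), 7.625828266143799)
```

```bash
cat >> h.py <<'E'
yaw=0.145;s=2**-.5
xh=np.array([s*np.cos(yaw),s*np.sin(yaw),s]);ty=np.array([-np.sin(yaw),np.cos(yaw),0]);up=np.cross(xh,ty)
def wheel(c,C):
    out=[]
    for u in np.argwhere(red(c))[:,::-1]:
        p=ray(c,u,xh,C+.008*xh)-C
        if np.linalg.norm(p)<.15: out.append((p@ty,p@up,*u))
    return np.array(out)
E
python3 - <<'E'
from h import *
print('up',up)
C=np.array([.535,.04,.165])
for it in range(2):
  print(C)
  for n in('scene','top'):
    c=dict(np.load(n+'0.npz'));w=wheel(c,C)
    print(n,cv2.minEnclosingCircle(w[:,:2].astype(np.float32)*1000),np.percentile(w[:,:2],[1,99],axis=0))
    P,uv=pts(c,red(c));P=P[near(P,C)]-C;r=np.linalg.norm(P-np.outer(P@xh,xh),axis=1);k=(r>.03)&(r<.095)
    print(' off',np.median(P[k]@xh),k.sum())
    Y,uy=pts(c,yel(c));kk=near(Y)&(Y[:,2]>.05);y=np.median(Y[kk],0)-C;print(' yel',y@ty,y@up,y@xh,'angle deg',np.degrees(np.arctan2(-(y@ty),y@up)))
  C=C+0
  break
c=dict(np.load('top0.npz'));w=wheel(c,C)
# rectified view from open face (right = -ty? looking along -xh with up: right = +ty)
S=600
for n in('scene','top'):
    c=dict(np.load(n+'0.npz'))
    q=np.array([[-.16,.16],[.16,.16],[.16,-.16],[-.16,-.16]]);src=[]
    for a,b in q:
        p=c['R']@(C+.008*xh+a*ty+b*up)+c['t'];src.append((c['fx']*p[0]/p[2]+c['cx'],c['fy']*p[1]/p[2]+c['cy']))
    H=cv2.getPerspectiveTransform(np.float32(src),np.float32([[0,0],[400,0],[400,400],[0,400]]))
    im=cv2.warpPerspective(c['color'],H,(400,400),flags=cv2.INTER_CUBIC)[:,:,::-1].copy()
    cv2.circle(im,(200,200),130,(255,255,0),1);cv2.circle(im,(200,200),3,(0,255,0),-1)
    globals()[n]=im
cv2.imwrite('pics/rect0.png',np.hstack([scene,top]))
E
```

```text
up [-0.69968634 -0.10217158  0.70710678]
[0.535 0.04  0.165]
scene ((2.3749537467956543, 12.505215644836426), 111.58875274658203) [[-0.10456    -0.09440621]
 [ 0.11008515  0.11979969]]
 off -0.003003351754125003 446
 yel -0.06442922682317714 -0.043147683581719 -0.008424093434867237 angle deg 123.80987056105684
top ((4.623557090759277, 16.26335906982422), 111.90771484375) [[-0.09974618 -0.090558  ]
 [ 0.11101295  0.12419136]]
 off -0.005853757474373405 736
 yel -0.06214800481955027 -0.04039996056361864 -0.007316452212065852 angle deg 123.02630268591571
```

View pics/rect0.png

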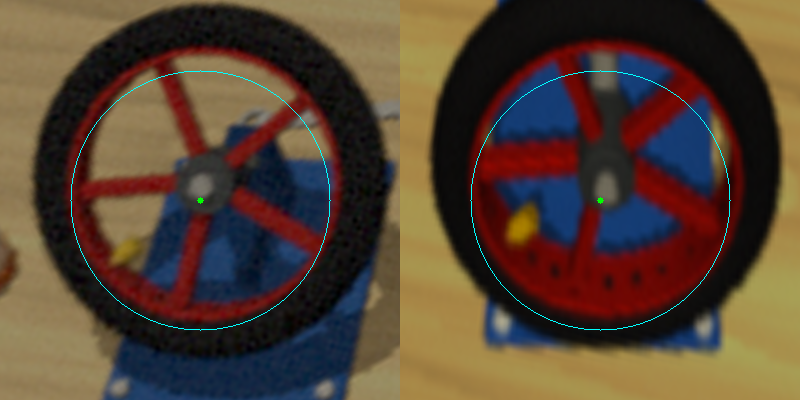

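The right-hand panels show the wheel about 12 mm up-slope of my first guess. The corrected centre is about (0.518, 0.041, 0.165). The valve is about 129° down the -y side, and the spokes agree with that. I'll work out a constant-step route to a standoff in front of the upper gap.

```bash
cat >> h.py <<'E'
from scipy.spatial.transform import Rotation as Ro
C=np.array([.518,.0405,.165]);RT=np.c_[ty,-up,-xh]
def at(a,r,ax): a=np.radians(a);return C-r*np.sin(a)*ty+r*np.cos(a)*up+ax*xh
def screw(R0,p0,p1,n):
    rr=R0.T@RT;rv=Ro.from_matrix(rr).as_rotvec()/n;S=Ro.from_rotvec(rv).as_matrix()
    A=sum(np.linalg.matrix_power(S,k) for k in range(n))
    return np.linalg.solve(A,R0.T@(p1-p0))*100,rv
def wh(p): # tool position in wheel coords, mm
    q=np.array(p)-C;return (q@ty*1000,q@up*1000,q@xh*1000)
def step(o,a,r,ax):
    d=at(a,r,ax)-np.array(o['position']);return np.array(o['ee_rot']).T@d*100
def valve(n='scene'):
    from cell import read_camera
    out=[]
    for n in('scene','top'):
        c=read_camera(n);Y,u=pts(c,yel(c));k=near(Y)&(Y[:,2]>.05)
        if k.sum()>4:
            y=np.median(Y[k],0)-C;out.append((n,int(k.sum()),round(float(np.degrees(np.arctan2(-(y@ty),y@up))),1),np.round(1000*np.array([y@ty,y@up,y@xh]))))
        cv2.imwrite('pics/last_%s.png'%n,c['color'][100:300,200:440,::-1])
    return out
E
python3 - <<'E'
from h import *
from cell import *
o=get_obs();R=np.array(o['ee_rot']);p=np.array(o['position'])+[0,0,.2]
T=at(347,.068,.13);print(T)
d,rv=screw(R,p,T,18);print(np.round(d,2),np.round(rv,4))
S=np.eye(3);q=p.copy();Rc=R.copy()
for i in range(18):
    q=q+Rc@d/100;Rc=Rc@Ro.from_rotvec(rv).as_matrix()
    if i%3==2:print(q.round(3),Rc[:,2].round(2))
print(valve())
E
```

```text
[0.56038974 0.06214885 0.30377477]
[ 4.29 -0.23  0.45] [ 0.0371 -0.0284 -0.0685]
[ 0.359 -0.507  0.414] [-0.13  0.06 -0.99]
[ 0.451 -0.419  0.39 ] [-0.26  0.08 -0.96]
[ 0.52  -0.313  0.363] [-0.4   0.08 -0.92]
[ 0.562 -0.193  0.337] [-0.52  0.04 -0.86]
[ 0.575 -0.066  0.316] [-0.62 -0.02 -0.78]
[0.56  0.062 0.304] [-0.7  -0.1  -0.71]
[('scene', 16, 130.5, array([-66., -56.,   7.])), ('top', 22, 128.8, array([-65., -52.,   4.]))]
```

```bash
python3 -m creep '[[0,0,-5,0,0,0,1],[0,0,-5,0,0,0,1],[0,0,-5,0,0,0,1],[0,0,-5,0,0,0,1]]' && python3 -m creep '[[4.29,-0.23,0.45,0.0371,-0.0284,-0.0685,1],[4.29,-0.23,0.45,0.0371,-0.0284,-0.0685,1],[4.29,-0.23,0.45,0.0371,-0.0284,-0.0685,1],[4.29,-0.23,0.45,0.0371,-0.0284,-0.0685,1],[4.29,-0.23,0.45,0.0371,-0.0284,-0.0685,1],[4.29,-0.23,0.45,0.0371,-0.0284,-0.0685,1],[4.29,-0.23,0.45,0.0371,-0.0284,-0.0685,1],[4.29,-0.23,0.45,0.0371,-0.0284,-0.0685,1],[4.29,-0.23,0.45,0.0371,-0.0284,-0.0685,1],[4.29,-0.23,0.45,0.0371,-0.0284,-0.0685,1],[4.29,-0.23,0.45,0.0371,-0.0284,-0.0685,1],[4.29,-0.23,0.45,0.0371,-0.0284,-0.0685,1],[4.29,-0.23,0.45,0.0371,-0.0284,-0.0685,1],[4.29,-0.23,0.45,0.0371,-0.0284,-0.0685,1],[4.29,-0.23,0.45,0.0371,-0.0284,-0.0685,1],[4.29,-0.23,0.45,0.0371,-0.0284,-0.0685,1],[4.29,-0.23,0.45,0.0371,-0.0284,-0.0685,1],[4.29,-0.23,0.45,0.0371,-0.0284,-0.0685,1],[0,0,0,0,0,0,1],[0,0,0,0,0,0,1]]'
python3 - <<'E'
from h import *
from cell import *
o=get_obs();R=np.array(o['ee_rot']);print(o['time_s'],wh(o['position']),o['joints'],o['gripper_width'])
print('rot err (tool)',Ro.from_matrix(R.T@RT).as_rotvec(),'step',step(o,347,.068,.13))
c=read_camera('scene');cv2.imwrite('pics/s1.png',cv2.resize(c['color'][120:270,240:440,::-1],None,fx=3,fy=3,interpolation=cv2.INTER_CUBIC))
E
```

```text
time_s: 0.7
position: [0.2489, -0.573, 0.4329]
ee_rot: [[0.917, 0.398, -0.0], [0.398, -0.917, 0.0], [-0.0, -0.0, -1.0]]
ft_force: [-0.5, 0.5, -0.0]
gripper_width: 0.0122
gripper_force: 0.0
time_s: 3.2
position: [0.5587, 0.0388, 0.2954]
ee_rot: [[-0.112, 0.719, -0.686], [0.994, 0.071, -0.088], [-0.015, -0.691, -0.723]]
ft_force: [-0.8, -0.8, 0.1]
gripper_width: 0.0003
gripper_force: 0.0
3.2 (np.float64(-7.590047925023007), np.float64(63.947119344576585), np.float64(120.53154274849419)) [-0.2241752   0.71579356  0.17598094  1.19372907 -0.06382829  2.00313317
  0.0579097 ] 0.00027481316914724005
rot err (tool) [ 0.02209316 -0.01256748 -0.03395866] step [ 2.29161266 -0.28811904 -0.92379549]
```

```bash
python3 -m creep '[[0,0,0,-0.07,0,0,1],[0,0,0,-0.07,0,0,1],[0,0,0,0,0,-0.03,1],[1.15,0,0,0,0,0,1],[1.15,0,0,0,0,0,1],[0,0,0,0,0,0,1]]'
python3 - <<'E'
from h import *
from cell import *
o=get_obs();R=np.array(o['ee_rot']);print(o['time_s'],wh(o['position']),o['joints'])
print('rot err (tool)',Ro.from_matrix(R.T@RT).as_rotvec(),'step',step(o,347,.068,.13),step(o,347,.068,-.01))
c=read_camera('scene');cv2.imwrite('pics/s2.png',cv2.resize(c['color'][120:270,240:440,::-1],None,fx=3,fy=3,interpolation=cv2.INTER_CUBIC))
E
```

```text
time_s: 4.0
position: [0.5554, 0.0631, 0.2952]
ee_rot: [[-0.138, 0.803, -0.579], [0.99, 0.114, -0.077], [0.004, -0.585, -0.811]]
ft_force: [0.0, 0.2, 0.6]
gripper_width: 0.0001
gripper_force: 0.0
4.0 (np.float64(16.971675250924736), np.float64(63.575216142622324), np.float64(120.51832431248123)) [-0.25704984  0.62856218  0.16060665  1.2783375  -0.07619363  1.86622939
  0.04449011]
rot err (tool) [ 0.16112918 -0.00742424 -0.00264165] step [-0.16083022 -0.112073   -0.98009176] [-0.26729245 -2.35797284 12.83817875]
```

View pics/s2.png

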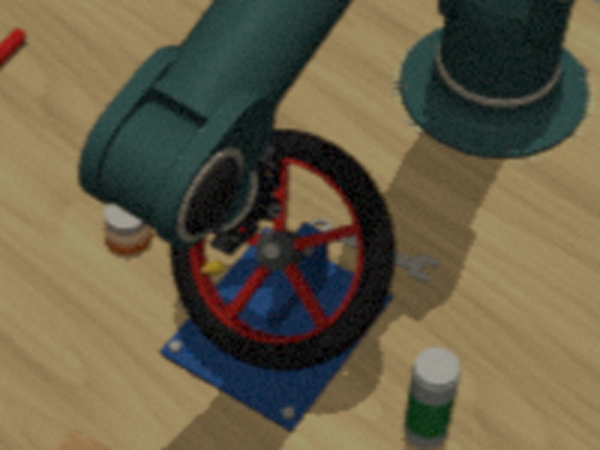

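The gripper (crop 240,235) hangs out in front of the wheel, clear of spokes, jar and can. Inserting into the upper gap now.

```bash
python3 -m creep '[[-0.04,-0.4,2.1,0,0,0,1],[-0.04,-0.4,2.1,0,0,0,1],[-0.04,-0.4,2.1,0,0,0,1],[-0.04,-0.4,2.1,0,0,0,1],[-0.04,-0.4,2.1,0,0,0,1],[-0.04,-0.4,2.1,0,0,0,1],[0,0,0,0,0,0,1]]'
python3 - <<'E'
from h import *
from cell import *
o=get_obs();print(o['time_s'],np.round(wh(o['position']),1),o['joints'])
R=np.array(o['ee_rot']);print('wheel axes in tool: ty,up,xh',(R.T@ty).round(3),(R.T@up).round(3),(R.T@xh).round(3))
p=o['position']
# arc in 8-degree increments, r=.068
for a in range(340,256,-8):
    d=R.T@(at(a-8,.068,-.01)-at(a,.068,-.01))*100;print(a-8,d.round(2))
E
```

```text
time_s: 4.92
position: [0.4629, 0.0466, 0.207]
ee_rot: [[-0.135, 0.803, -0.58], [0.991, 0.112, -0.077], [0.003, -0.585, -0.811]]
ft_force: [0.4, 0.1, 0.7]
gripper_width: -0.0
gripper_force: 0.0
4.925 [14.  67.6 -8.2] [-0.26774668  0.5390808   0.15302374  1.63662104 -0.06621454  1.59748807
  0.04574563]
wheel axes in tool: ty,up,xh [ 1.    -0.006  0.008] [-0.004 -0.987 -0.16 ] [ 0.009  0.16  -0.987]
332 [0.87 0.38 0.07]
324 [0.81 0.49 0.09]
316 [0.73 0.6  0.1 ]
308 [0.64 0.69 0.12]
300 [0.53 0.77 0.13]
292 [0.42 0.84 0.14]
284 [0.3  0.89 0.15]
276 [0.17 0.92 0.15]
268 [0.04 0.94 0.15]
260 [-0.1   0.93  0.15]
252 [-0.23  0.91  0.15]
```

```bash
python3 -m creep '[[0.91,0.25,0.04,0,0,0,1],[0.87,0.38,0.07,0,0,0,1],[0.81,0.49,0.09,0,0,0,1],[0.73,0.6,0.1,0,0,0,1],[0.64,0.69,0.12,0,0,0,1],[0.53,0.77,0.13,0,0,0,1],[0,0,0,0,0,0,1]]'
python3 - <<'E'
from h import *
from cell import *
o=get_obs();print(o['time_s'],np.round(wh(o['position']),1),o['joints']);print(valve())
E
```

```text
time_s: 5.8
position: [0.48, 0.0954, 0.1838]
ee_rot: [[-0.137, 0.804, -0.579], [0.991, 0.113, -0.076], [0.004, -0.584, -0.812]]
ft_force: [0.3, 0.5, -0.3]
gripper_width: 0.0002
gripper_force: 0.0
5.8 [59.8 34.3 -7.7] [-0.31497161  0.60313627  0.1286194   1.58522089 -0.10435784  1.58242978
 -0.01457244]
[('top', 23, 102.1, array([-82., -18.,   3.]))]
```

```bash
python3 -m creep '[[0.42,0.84,0.14,0,0,0,1],[0.3,0.89,0.15,0,0,0,1],[0.17,0.92,0.15,0,0,0,1],[0.04,0.94,0.15,0,0,0,1],[0,0,0,0,0,0,1]]'
python3 - <<'E'
from h import *
from cell import *
o=get_obs();print(o['time_s'],np.round(wh(o['position']),1),o['joints']);print(valve())
E
```

```text
time_s: 6.52
position: [0.5045, 0.1076, 0.1579]
ee_rot: [[-0.136, 0.804, -0.579], [0.991, 0.112, -0.076], [0.004, -0.584, -0.812]]
ft_force: [-0.1, -0.0, -0.2]
gripper_width: 0.0003
gripper_force: 0.0
6.525 [68.4 -2.4 -7.6] [-0.3175589   0.67573111  0.12376236  1.52369371 -0.11493229  1.57112994
 -0.02126437]
[('top', 23, 67.4, array([-80.,  33.,   4.]))]
```

```bash
python3 -m creep '[[0,-0.8,-0.1,0,0,0,1],[0,0.3,-2,0,0,0,1],[0,0.3,-2,0,0,0,1],[0,0.3,-2,0,0,0,1],[0,0.3,-2,0,0,0,1],[0,0,0,0,0,0,1],[0,0,0,0,0,0,1]]'
python3 - <<'E'
from h import *
from cell import *
o=get_obs();print(o['time_s'],np.round(wh(o['position']),1));print(valve())
print(step(o,354,.068,.07),step(o,354,.068,-.008)-step(o,354,.068,.07))
E
```

```text
time_s: 7.5
position: [0.5535, 0.114, 0.2219]
ee_rot: [[-0.136, 0.804, -0.579], [0.991, 0.112, -0.077], [0.003, -0.584, -0.812]]
ft_force: [-0.2, 0.1, -0.2]
gripper_width: -0.0001
gripper_force: 0.0
7.5 [67.6  7.9 72.6]
[('top', 23, 68.0, array([-80.,  32.,   3.]))]
[-6.06849896 -5.90727802 -0.75675479] [-0.067063   -1.25682484  7.697785  ]
```

```bash
python3 -m creep '[[-2,-2,-0.25,0,0,0,1],[-2,-2,-0.25,0,0,0,1],[-2,-2,-0.25,0,0,0,1],[0,0,0,0,0,0,1],[-0.02,-0.3,1.9,0,0,0,1],[-0.02,-0.3,1.9,0,0,0,1],[-0.02,-0.3,1.9,0,0,0,1],[-0.02,-0.3,1.9,0,0,0,1],[0,0,0,0,0,0,1]]' && python3 -m creep '[[0.93,0.16,0.03,0,0,0,1],[0.9,0.29,0.05,0,0,0,1],[0.86,0.4,0.07,0,0,0,1],[0.79,0.52,0.09,0,0,0,1],[0.71,0.62,0.1,0,0,0,1],[0.61,0.71,0.12,0,0,0,1],[0.5,0.78,0.13,0,0,0,1],[0,0,0,0,0,0,1]]'
python3 - <<'E'
from h import *
from cell import *
o=get_obs();print(o['time_s'],np.round(wh(o['position']),1));print(valve())
p=wh(o['position']);a=np.degrees(np.arctan2(-p[0],p[1]))%360;print(a)
for t in(290,282,274,270,266):print(t,step(o,t,.068,-.008).round(2))
E
```

```text
time_s: 8.72
position: [0.4641, 0.041, 0.2076]
ee_rot: [[-0.137, 0.803, -0.58], [0.991, 0.113, -0.077], [0.004, -0.585, -0.811]]
ft_force: [0.8, -0.6, 0.6]
gripper_width: 0.0
gripper_force: 0.0
time_s: 9.72
position: [0.4824, 0.0972, 0.1828]
ee_rot: [[-0.137, 0.804, -0.579], [0.991, 0.113, -0.076], [0.004, -0.584, -0.812]]
ft_force: [0.3, -0.2, 0.5]
gripper_width: -0.0
gripper_force: 0.0
9.725 [61.3 31.7 -6.5]
[('top', 9, 25.2, array([-37.,  78.,   8.]))]
297.3315946709775
290 [0.26 0.81 0.28]
282 [0.53 1.71 0.43]
274 [0.66 2.63 0.58]
270 [0.68 3.1  0.66]
266 [0.66 3.57 0.74]
```

```bash
python3 -m creep '[[0.28,0.78,0.13,0,0,0,1],[0.22,0.81,0.13,0,0,0,1],[0.14,0.81,0.13,0,0,0,1],[0,0,0,0,0,0,1]]'
python3 - <<'E'
from h import *
from cell import *
o=get_obs();print(o['time_s'],np.round(wh(o['position']),1));
p=wh(o['position']);a=np.degrees(np.arctan2(-p[0],p[1]))%360;print(a);print(valve())
c=read_camera('top');cv2.imwrite('pics/t3.png',cv2.resize(c['color'][140:250,220:380,::-1],None,fx=4,fy=4,interpolation=cv2.INTER_CUBIC))
E
```

```text
time_s: 10.32
position: [0.4987, 0.1055, 0.1655]
ee_rot: [[-0.136, 0.804, -0.579], [0.991, 0.113, -0.076], [0.004, -0.584, -0.812]]
ft_force: [0.5, 0.1, 0.2]
gripper_width: -0.0003
gripper_force: 0.0
10.325 [67.1  7.2 -6.5]
276.1398101894818
[('top', 6, 5.0, array([-7., 82.,  5.]))]
```

View pics/t3.png

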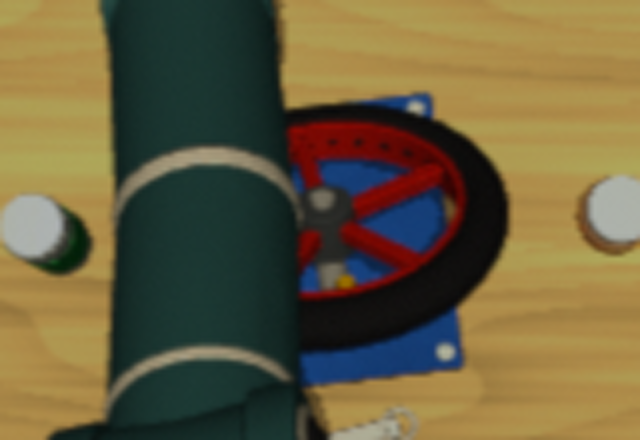

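The cap (345,283) is almost below the nut (322,200) in the image, so about 5° is left. I'll push a little more, then withdraw.

```bash
python3 -m creep '[[0.05,0.5,0.08,0,0,0,1],[0,0,0,0,0,0,1]]' && python3 -m creep '[[0,-0.8,-0.1,0,0,0,1],[0,0.3,-2,0,0,0,1],[0,0.3,-2,0,0,0,1],[0,0.3,-2,0,0,0,1],[0,0.3,-2,0,0,0,1],[3,0,-3,0,0,0,1],[5,0,-4,0,0,0,1],[5,0,-4,0,0,0,1],[5,0,-4,0,0,0,1],[0,0,0,0,0,0,1]]'
python3 - <<'E'
from h import *
from cell import *
o=get_obs();print(o['time_s'],np.round(wh(o['position']),1),o['joints'])
print(valve())
for n in('scene','top'):
    c=read_camera(n)
    q=[[-.16,.16],[.16,.16],[.16,-.16],[-.16,-.16]];src=[]
    for a,b in q:
        p=c['R']@(C+.008*xh+a*ty+b*up)+c['t'];src.append((c['fx']*p[0]/p[2]+c['cx'],c['fy']*p[1]/p[2]+c['cy']))
    H=cv2.getPerspectiveTransform(np.float32(src),np.float32([[0,0],[400,0],[400,400],[0,400]]))
    im=cv2.warpPerspective(c['color'],H,(400,400),flags=cv2.INTER_CUBIC)[:,:,::-1].copy()
    cv2.line(im,(200,0),(200,400),(0,255,0),1);globals()[n]=im
cv2.imwrite('pics/rect4.png',np.hstack([scene,top]))
E
```

```text
time_s: 10.72
position: [0.5021, 0.1062, 0.1625]
ee_rot: [[-0.136, 0.804, -0.578], [0.991, 0.112, -0.076], [0.003, -0.583, -0.812]]
ft_force: [0.5, -0.2, -0.2]
gripper_width: -0.0
gripper_force: 0.0
time_s: 11.98
position: [0.5993, 0.2716, 0.3332]
ee_rot: [[-0.14, 0.829, -0.541], [0.99, 0.13, -0.058], [0.022, -0.544, -0.839]]
ft_force: [0.3, -1.1, -1.2]
gripper_width: -0.0001
gripper_force: 0.0
11.975 [216.9  38.4 199.4] [-0.25791238  0.79307554 -0.31511512  0.90386784 -0.01084629  2.0005528
 -0.39794308]
[('top', 5, 4.0, array([-6., 83.,  7.]))]
```

View pics/rect4.png

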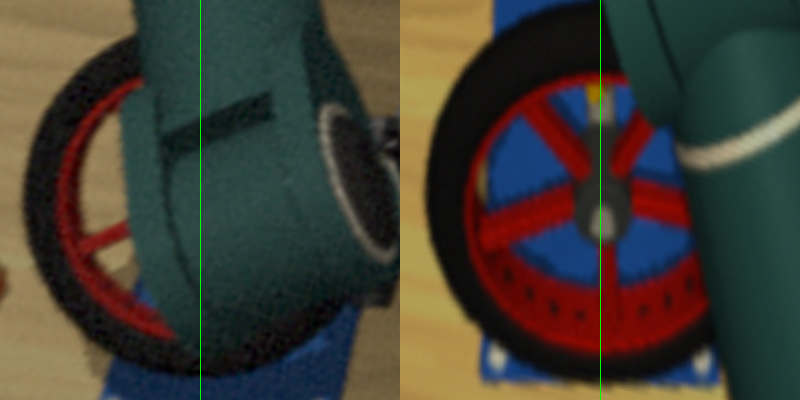

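The top panel (right) shows the cap (596,92) slightly left of the axle line (602), which is about 3–4° short and within tolerance. I'll clear the arm for one clean check.

```bash
python3 -m creep '[[4,0,-3,-0.1,0,0,1],[5,-2,-2,-0.1,0,0,1],[5,-2,-2,-0.1,0,0,1],[5,-3,-1,-0.1,0,0,1],[5,-3,0,0,0,0,1],[5,-3,0,0,0,0,1],[5,-3,0,0,0,0,1],[0,0,0,0,0,0,1],[0,0,0,0,0,0,1]]'
python3 - <<'E'
from h import *
from cell import *
o=get_obs();print(o['time_s'],o['joints'],np.abs(o['joint_velocities']).max())
print(valve())
for n in('scene','top'):
    c=read_camera(n);w=wheel(c,C);print(cv2.minEnclosingCircle(w[:,:2].astype(np.float32)*1000))
    r=np.hypot(w[:,0],w[:,1]);k=(r>.035)&(r<.085);a=np.arctan2(-w[k,0],w[k,1])
    print(n,k.sum(),'spoke phase: valve deg mod 72 =',(np.degrees(np.angle(np.exp(5j*a).mean()))-180)/5)
    q=[[-.16,.16],[.16,.16],[.16,-.16],[-.16,-.16]];src=[]
    for a,b in q:
        p=c['R']@(C+.008*xh+a*ty+b*up)+c['t'];src.append((c['fx']*p[0]/p[2]+c['cx'],c['fy']*p[1]/p[2]+c['cy']))
    H=cv2.getPerspectiveTransform(np.float32(src),np.float32([[0,0],[400,0],[400,400],[0,400]]))
    im=cv2.warpPerspective(c['color'],H,(400,400),flags=cv2.INTER_CUBIC)[:,:,::-1].copy()
    cv2.line(im,(200,0),(200,400),(0,255,0),1);globals()[n]=im
cv2.imwrite('pics/rect5.png',np.hstack([scene,top]))
E
```

```text
time_s: 13.3
position: [0.4371, 0.5873, 0.448]
ee_rot: [[-0.137, 0.975, -0.177], [0.99, 0.137, -0.009], [0.016, -0.177, -0.984]]
ft_force: [0.4, -0.5, -0.1]
gripper_width: 0.0
gripper_force: 0.0
13.3 [-0.77051438  0.66145021 -0.33984777  0.78652908  0.05802732  1.81888578
 -0.90261758] 0.02853942093089081
[('scene', 7, 4.0, array([-6., 86.,  9.])), ('top', 6, 3.0, array([-4., 83.,  7.]))]
((-4.031798362731934, -2.2664105892181396), 112.67958068847656)
scene 257 spoke phase: valve deg mod 72 = -67.73208667949757
((1.2191810607910156, -11.6171875), 113.6467056274414)
top 423 spoke phase: valve deg mod 72 = -68.24974978602826
```

View pics/rect5.png

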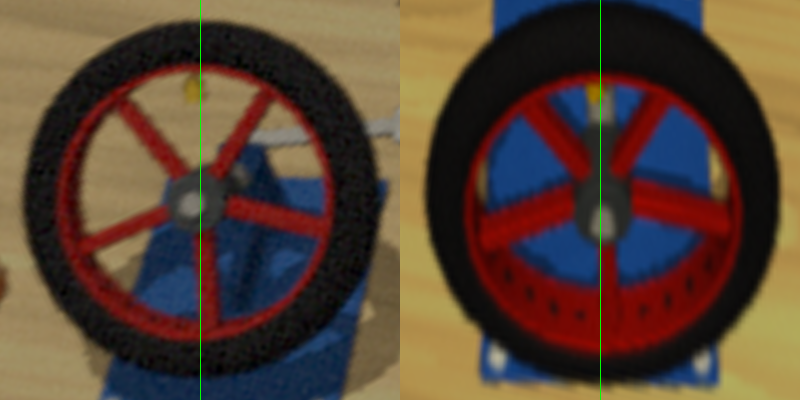

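Both panels show the valve at the top. The cap sits at (193,90) and (596,92), about 4° (5 mm) off vertical, and the spoke phase agrees. The arm is well clear, so I'm handing in.

```bash
python3 -c "
from cell import *
print(sign_off())"
```

```text
the job is handed in; nothing more can be done
None
```

I turned the wheel in two separate spoke pushes, drawing the fingers right out in between. The valve now rests at the top, about 4° (5 mm) off vertical by camera and within the 11 mm limit, the arm is clear, and the job is handed in; no verdict was shown.

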